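Pack and close the oven's drying cartridge

TASK

The drying cartridge of the sample oven has just been refilled, but some tablets are tipped up against its walls. Press all the tablets down flat on the cartridge's floor with the tamper, stand the tamper upright on the bench clear of the cartridge again, and then press the vented cover down onto the cartridge until it is fully home and the clips at both ends have snapped under the rim. Leave the bottle, the measuring cylinder and the two vials near the work standing where they are.

Things in the scene. Friction and masses are not known exactly. Their poses are not given: they have to be found in the camera images.
- cartridge: the drying cartridge: grey open-topped rectangular plastic box screwed to the bench (does not move), 54 mm high, outside 92 x 100 mm (own x, y), mouth 86 (x) x 94 mm (y), walls 3 mm. Origin at the centre of its underside on the bench, z up. Low screw ears on its +-x sides, tube nipples on +x. Tall instruments stand behind (x over 0.6) and at the right (y under -0.4)
- bed (a point): centre of the cartridge's flat floor, 22.5 mm above the bench, 31.5 mm below the rim; the six tablets stand on it, three along y by two along x, and when flat fill it 11 mm deep in one layer with a few mm of play
- rim (a point): centre of the cartridge's mouth in the plane of its rim, 54 mm above the bench. A round bead runs round the outside of the walls from 0.5 to 8.5 mm below the rim, 4 mm proud (100 x 108 mm over it): the cover's clips hook under it
- cover: the vented snap cover, white plastic, about 0.14 kg; starts standing level on the bench, grip rib up, clips hanging. Origin at the centre of its underside (of the locating frame), z up. It goes on either way round (half turn), cover y along cartridge y. Fully home its origin is 36 mm above the bench; the clips meet the bead at about 49 mm. Pressing it home takes about 10 to 20 N
- cover_plate (a point): centre of the underside of the cover's plate (98 x 102 mm, own x, y; 5 mm thick), 18 mm above the cover's origin; lies on the rim when home. Below it the locating frame, 82 (x) x 91 mm (y), 18 mm deep, lower edges rounded, enters the mouth with 2 mm (x) and 1.5 mm (y) play a side. 126 mm (y) over the clip arms
- cover_rib (a point): centre of the top of the cover's grip rib, 49 mm above the cover's origin. The rib is 18 mm wide (cover x), 64 mm long (cover y) and stands 26 mm above the plate; hold it across its width, press while holding it or press on its top
- tamper: the tamper, 0.2 to 0.35 kg: flat steel foot 78 x 86 mm (own x, y), 8 mm thick, on a stem. Origin at the centre of the foot's underside, z up. Its y along the cartridge y (either way round), the foot enters the mouth with 4 mm play a side. Starts on the bench left or right of the cartridge, the cover on the other side
- tamper_grip (a point): centre of the tamper's black grip block, 26 mm (tamper x) x 44 mm (y) x 52 mm high, 96 mm above the tamper's underside. Pressed down with 10 to 20 N the foot slides tipped tablets flat; its underside is then 33.5 mm above the bench
- clip_l (a joint): the cover's clip arm at its +y end: 0 at rest (arm upright, hook turned in), grows to about 0.2 rad as the hook is spread outwards over the bead, and springs back to nearly 0 when it has snapped under it; range 0 to 0.6 rad
- clip_r (a joint): the cover's clip arm at its -y end: 0 at rest (arm upright, hook turned in), grows to about 0.2 rad as the hook is spread outwards over the bead, and springs back to nearly 0 when it has snapped under it; range 0 to 0.6 rad
- tab1: one of six identical off-white pressed drying tablets in the cartridge, a rounded slab 40 x 28 x 11 mm (its own x, y, z), 22 g, origin at its centre. Starts in one of the three places along its wall, tipped up about 35 degrees, its upper end on the cartridge's long wall and level with the rim
- tab2: one of six identical off-white pressed drying tablets in the cartridge, a rounded slab 40 x 28 x 11 mm (its own x, y, z), 22 g, origin at its centre. Starts lying flat in one of the three places on its side
- tab3: one of six identical off-white pressed drying tablets in the cartridge, a rounded slab 40 x 28 x 11 mm (its own x, y, z), 22 g, origin at its centre. Starts in one of the three places along its wall, tipped up about 35 degrees, its upper end on the cartridge's long wall and level with the rim
- tab4: one of six identical off-white pressed drying tablets in the cartridge, a rounded slab 40 x 28 x 11 mm (its own x, y, z), 22 g, origin at its centre. Starts lying flat in one of the three places on its side
- tab5: one of six identical off-white pressed drying tablets in the cartridge, a rounded slab 40 x 28 x 11 mm (its own x, y, z), 22 g, origin at its centre. Starts in one of the three places along its wall, tipped up about 35 degrees, its upper end on the cartridge's long wall and level with the rim
- tab6: one of six identical off-white pressed drying tablets in the cartridge, a rounded slab 40 x 28 x 11 mm (its own x, y, z), 22 g, origin at its centre. Starts lying flat in one of the three places on its side
- bottle: bystander: amber reagent bottle with a yellow cap, 68 mm across, 127 mm tall, behind the work to the left; origin under its centre
- cylinder: bystander: glass measuring cylinder 194 mm tall on a 60 mm plastic foot, tube 28 mm across, behind the work to the right; origin under its centre
- vial_left: bystander: small sample vial with a black cap, 27 mm across, 58 mm tall, at the bench's front edge left of the cartridge; origin under its centre
- vial_right: bystander: small sample vial with a white cap, 27 mm across, 58 mm tall, at the bench's front edge right of the cartridge; origin under its centre
Mind the look-alikes: they are no part of the job. Leave any green or purple look-alike of the tab4 alone.

How it is judged:
By the outcome, as a careful person would: the job done as asked, in the order asked, and still so for the second after the job is handed in, with the robot touching nothing.
It also fails if it takes over 72 s, if anything falls off the work surface, if the arm or the gripper's body presses on something with over 40 N, if the wrist force passes 120 N, or if a joint passes its speed limit or range.

ROBOT

A 7-joint arm with a two-finger parallel gripper is mounted at the origin on a cart in front of the work surface, level with it; the furniture and walls round the work are solid. World frame = base frame: x ahead of the robot, y to its left, z up, the work surface at z = 0. Lengths are in m, angles in rad, forces in N, time in s.
With the tool pointing down it reaches from about 0.4 to 0.85 m from the base axis. Payload 10.4 kg.
Tool frame: the origin (TCP) lies at the very end of the fingers, on their centre line; the grasp point (between the pads) lies 19 mm behind it (r.pinch_z is the distance from the TCP to the grasp point, in m); z points along the fingers, y is the line along which they close (so a half turn about z gives the same grasp; the last joint's range is limited). The gripper opens to 87 mm and grips with 3 to 60 N. Pads are 19 mm wide; open, the fingers measure 117 mm over their backs; the gripper's body (75 mm by 190 mm) begins 51 mm behind the grasp point.
Start: joints at [-1.173, 0.332, -0.065, 1.46, 0.022, 1.35, -0.088], TCP at [0.255, 0.571, 0.223] pointing down, gripper open.
Joint ranges: [-2.6, 2.6], [-0.5, 2.12], [-1.47, 1.34], [0.16, 2.42], [-1.27, 4.41], [0.06, 2.06], [-2.6, 2.6]. Speed limits (rad/s): [2.22, 2.22, 2.79, 2.79, 3.14, 3.14, 3.14].

INTERFACE

Orientations are given as a unit quaternion [x, y, z, w].
In Python, from bench import r, camera gives the robot as it stands. The module is installed in compiled form; this text tells all that it offers.
- The arm moves only by the shell command python3 -m pendant 'ROWS' [FORCE]. ROWS is JSON, a list of rows, each an object with "dp": the shift along the tool's x, y, z as a fraction of full scale, a list of three; "rotation": the turn, a rotation vector about the tool's x, y, z as a fraction of full scale, a list of three; "jaw": the opening, from 0 (shut) to 1 (fully open). A call has 1 to 8 rows; each row is the pose to reach, as a shift and turn from the pose commanded when the call began, along the tool's axes at that moment, turning the shorter way round; what a row does not reach only later rows make up. Full scale, the value 1, is 0.15 m for a shift and 2 pi rad for a turn. A row lasts 1/8 s, in which the tool goes at most 62.5 mm and 10.7 degrees, less where a joint would pass 70% of its speed; a pose out of reach is approached as far as the arm can. A call with a number of a shift or a turn outside -1 to 1 is refused whole. A call with a gripper value outside its range is refused whole. The fingers move at their own pace and stop on an object; FORCE is the grip in N (left out, the last holds). Time passes only in rows, so rows that repeat a pose let the fingers close. It gives the time, the measured TCP pose, the force, the opening and the grip force at its end, in the units of the state.
- r.read_state(): the state, without advancing time (a new reading comes with each control period).
- camera(name): name is "scene" or "top" or "wrist"; returns a dict with "image" (400x640x3 uint8, red, green, blue), "z_map" (400x640 float32, m along the optical axis (not along the pixel's ray), 0 where there is no reading), "mtx" (3x3 intrinsics, pixels), "distortion" ([k1, k2, p1, p2, k3] as OpenCV has them; the pictures are not rectified), "T" (4x4, takes a point from camera to world coordinates). Camera axes: x right, y down, z forward; pixel columns grow to the right and rows downward; lengths in m; the calibration is good to about 2 mm. A picture is of the moment at which its call begins.
- r.close_job(): hands the job in; it is judged then, once.
The state is a dict: "time": time; "joint_positions": joint angles; "joint_vel": joint speeds; "joint_torque": joint torques, N m; "ee_pos": TCP position; "eef_rot": TCP orientation; "ft_force": force on the tool from outside, world axes, zero at the start; "torque": the same for the moment, N m; "width": finger opening in m; "grip_force": force on a finger pad.
Only numpy, scipy, OpenCV 4.12 (cv2) and the standard library are available. Lean on these libraries where they do the work, as an engineer would, in place of code of your own. Each camera call takes 0.05 s, during which the arm holds its last target. There are 200 camera calls.

## Working session

There is one attempt and no reset: what is moved stays moved. The work goes in short steps, Python scripts to look and compute and a shell command to move; the robot and the scene stay as the last step left them, time stands still between calls to the robot, and variables do not carry over. Pictures are saved under pics/ and viewed, at most 14 in all, crops included, and the job is handed in when it is done.

```bash
mkdir -p pics; ls
cat > h.py <<'E'
import numpy as np, cv2
from bench import r, camera
def cloud(c):
    h,w=c['z_map'].shape
    u,v=np.meshgrid(np.arange(w),np.arange(h))
    p=cv2.undistortPoints(np.stack([u,v],-1).reshape(-1,1,2).astype(float),c['mtx'],np.array(c['distortion'])).reshape(h,w,2)
    z=c['z_map'][...,None]
    P=np.concatenate([p*z,z],-1)@c['T'][:3,:3].T+c['T'][:3,3]
    P[c['z_map']<=0]=np.nan
    return P
def save(n,im): cv2.imwrite('pics/'+n,cv2.cvtColor(im,cv2.COLOR_RGB2BGR))
E
python3 - <<'E'
from h import *
s=r.read_state(); print(s['time'],s['ee_pos'],s['eef_rot'],s['ft_force'],s['width'],r.pinch_z)
for n in('scene','top'):
    c=camera(n); save(n+'0.png',c['image']); np.savez(n+'0.npz',P=cloud(c),im=c['image'],T=c['T'],K=c['mtx']); print(n,c['T'].round(3),c['mtx'])
E
```

```text
pics
0.0 [0.25513427 0.57011154 0.22174075] [ 2.08843611e-01  9.77948774e-01 -7.27746920e-04 -1.12589494e-04] [-0.27961782 -0.02190688  0.13205304] 0.08663673509776021 0.0187
scene [[ 0.768 -0.353  0.534 -0.036]
 [-0.64  -0.443  0.627 -0.63 ]
 [ 0.015 -0.824 -0.567  0.668]
 [ 0.     0.     0.     1.   ]] [[414.14625374   0.         319.13420966]
 [  0.         414.14625374 195.66829541]
 [  0.           0.           1.        ]]
top [[-0.022 -0.995  0.101  0.355]
 [-1.     0.022  0.008 -0.004]
 [-0.011 -0.101 -0.995  1.308]
 [ 0.     0.     0.     1.   ]] [[499.35532807   0.         311.0441434 ]
 [  0.         499.35532807 198.70036215]
 [  0.           0.           1.        ]]
```

View pics/scene0.png

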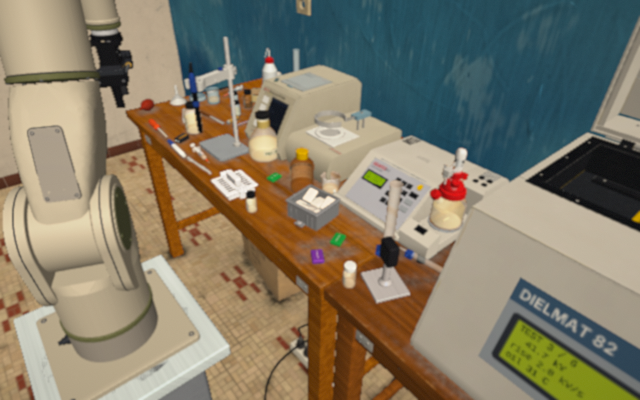

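View pics/top0.png

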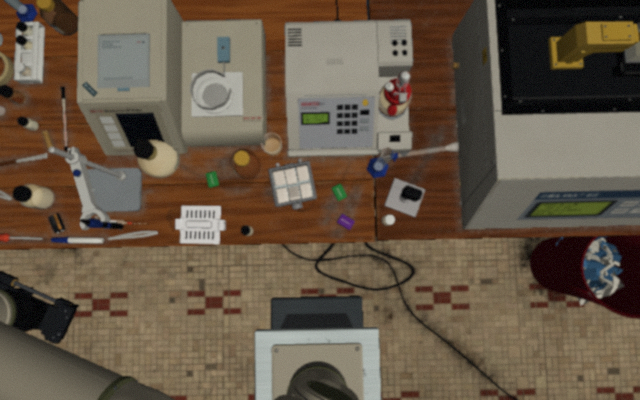

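Run:
```python
from h import *
d=np.load('top0.npz');P=d['P']
def rect(n,u0,u1,v0,v1,z0,z1):
    Q=P[v0:v1,u0:u1].reshape(-1,3); m=(Q[:,2]>z0)&(Q[:,2]<z1); Q=Q[m]
    if len(Q)<5: print(n,len(Q));return
    b=cv2.minAreaRect((Q[:,:2]*1000).astype(np.float32))
    print(n,len(Q),'c',np.round(b[0],1),'sz',np.round(b[1],1),'ang',round(b[2],1),'z med',Q[:,2].mean().round(4),Q[:,2].max().round(4))
rect('table',170,185,200,240,-.03,.03)
rect('cart',260,325,150,215,.044,.07)
rect('cover plate',165,235,195,250,.012,.04)
rect('cover all',165,235,195,250,.012,.2)
for z in (.03,.04,.045,.05,.06): rect('rib>%g'%z,165,235,195,250,z,.2)
rect('foot',383,432,172,222,.004,.03)
for z in (.03,.08,.1,.11): rect('grip>%g'%z,383,432,172,222,z,.3)
rect('vialL',238,254,222,238,.03,.1)
rect('vialR',380,397,212,228,.03,.1)
rect('bottle',225,265,140,185,.05,.2)
rect('cyl',365,460,140,180,.03,.3)
d=np.load('scene0.npz');P=d['P']
print('scene')
rect('cart',280,345,180,230,.044,.07)
rect('cover all',205,262,160,205,.012,.2)
for z in (.03,.04,.05): rect('rib',205,262,160,205,z,.2)
rect('foot',355,415,230,305,.004,.03)
for z in (.03,.08,.1): rect('grip',370,402,230,305,z,.3)
t=cv2.resize(np.vstack([np.load('top0.npz')['im'][150:250,170:270],np.load('top0.npz')['im'][140:240,345:445]]),None,fx=3,fy=3,interpolation=2)
s=d['im']; a=cv2.resize(s[160:220,200:270],(466,300)); b=cv2.resize(s[230:310,350:420],(466,300))
save('c1.png',np.hstack([t,np.vstack([a,b])]))
```

```text
table 579 c [441.2 357.7] sz [104.7  45.7] ang 0.3 z med 0.0066 0.0296
cart 717 c [547.  57.] sz [146.5 107.9] ang 10.3 z med 0.0515 0.0638
cover plate 1404 c [426.4 294.1] sz [125.6  98. ] ang 86.5 z med 0.0232 0.0396
cover all 1590 c [426.4 294.1] sz [125.6  98. ] ang 86.5 z med 0.026 0.0544
rib>0.03 228 c [435.2 293. ] sz [122.   51.1] ang 87.2 z med 0.0449 0.0544
rib>0.04 186 c [427.1 293.7] sz [63.8 18.1] ang 88.6 z med 0.0477 0.0544
rib>0.045 149 c [426.9 293.9] sz [61.7 17.8] ang 88.5 z med 0.0487 0.0544
rib>0.05 41 c [427.9 294.5] sz [58.6 15.3] ang 88.7 z med 0.0513 0.0544
rib>0.06 0
foot 710 c [ 487.8 -240.7] sz [126.4 130.5] ang 88.9 z med 0.0081 0.0299
grip>0.03 319 c [ 457.1 -219. ] sz [ 44.6 102. ] ang 56.9 z med 0.0999 0.127
grip>0.08 235 c [ 487.3 -237.2] sz [41.7 27.8] ang 71.2 z med 0.1152 0.127
grip>0.1 207 c [ 487.3 -237.3] sz [41.5 27.6] ang 71.2 z med 0.1186 0.127
grip>0.11 187 c [ 487.6 -237.8] sz [41.6 26.2] ang 68.0 z med 0.12 0.127
vialL 100 c [407.9 171.1] sz [23.6 25.4] ang 45.5 z med 0.0536 0.0616
vialR 99 c [ 425.5 -188.2] sz [24.7 24.4] ang 84.8 z med 0.0534 0.0628
bottle 814 c [590.  173.1] sz [101.4  90.5] ang 89.0 z med 0.0921 0.1324
cyl 776 c [ 591.6 -256.7] sz [243.8  80.9] ang 88.6 z med 0.0762 0.1977
scene
cart 643 c [540.2  64.5] sz [180.9 141. ] ang 41.4 z med 0.0506 0.059
cover all 933 c [436.3 278.8] sz [255.1 170.8] ang 68.6 z med 0.0297 0.0605
rib 277 c [419.  248.9] sz [191.6  25.1] ang 81.3 z med 0.0454 0.0605
rib 196 c [417.7 239.1] sz [171.8  24.2] ang 80.8 z med 0.0496 0.0605
rib 72 c [417.5 233.6] sz [158.9  23.6] ang 80.5 z med 0.0559 0.0605
foot 1273 c [ 528.8 -219.1] sz [216.9 113.5] ang 25.7 z med 0.0103 0.03
grip 690 c [ 540.  -201.8] sz [181.7  40.5] ang 35.7 z med 0.0897 0.1242
grip 455 c [ 484.9 -241.1] sz [45.3 26. ] ang 68.1 z med 0.1076 0.1242
grip 312 c [ 485. -241.] sz [45.2 25.8] ang 67.3 z med 0.1156 0.1242
```

View pics/c1.png

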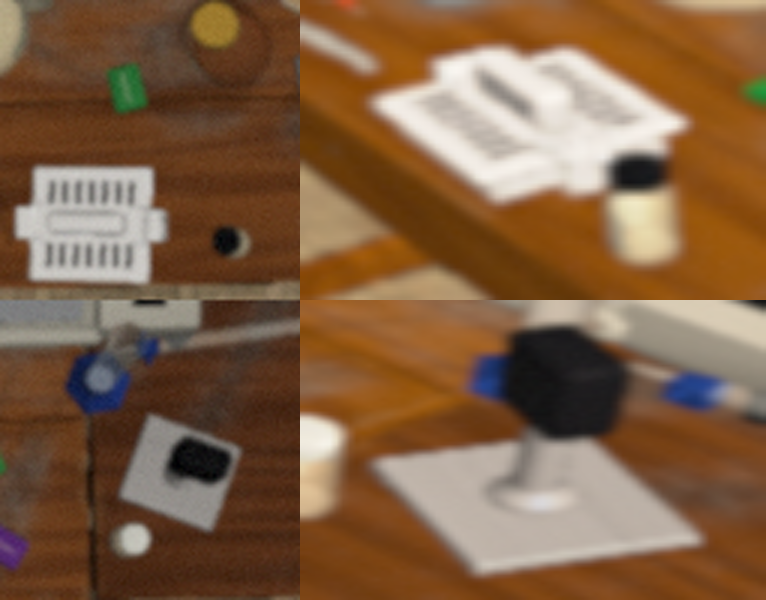

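```bash
cat >> h.py <<'E'
from scipy.spatial.transform import Rotation as Ro
def plan(x,y,z,yaw):
    """tool-axis fractions to reach TCP x,y,z, tool down, tool y at world angle yaw(deg, mod 180)"""
    s=r.read_state(); R=Ro.from_quat(s['eef_rot']); p=np.array(s['ee_pos'])
    dp=R.inv().apply(np.array([x,y,z])-p)/.15
    c=[]
    for k in (0,180):
        a=np.radians(yaw+k); Y=np.array([np.cos(a),np.sin(a),0]); Z=np.array([0,0,-1.]); X=np.cross(Y,Z)
        c.append((R.inv()*Ro.from_matrix(np.stack([X,Y,Z],1))).as_rotvec())
    v=min(c,key=np.linalg.norm)
    Y=R.as_matrix()[:,1]
    print('t',s['time'],'p',p.round(4),'yawY',np.degrees(np.arctan2(Y[1],Y[0])).round(2),'F',np.round(s['ft_force'],1),'w',round(s['width'],4),'q7',round(s['joint_positions'][6],2))
    print('dp',dp.round(4),'rot',(v/2/np.pi).round(4),'deg',np.degrees(np.linalg.norm(v)).round(1))
E
python3 - <<'E'
from h import *
from scipy.optimize import least_squares
d=np.load('top0.npz');P=d['P'];T=d['T']
Q=P[150:215,260:325].reshape(-1,3); 
for lo,hi in((.047,.058),(.05,.057)):
    q=Q[(Q[:,2]>lo)&(Q[:,2]<hi)]; q=q[(abs(q[:,0]-.54)<.075)&(abs(q[:,1]-.05)<.07)]
    b=cv2.minAreaRect((q[:,:2]*1000).astype(np.float32)); print('cart',b,len(q))
# grey colour mask of box rim in image: print height map coarse
print((P[160:212:3,264:320:3,2]*1000).round(0).astype(int))
for n,u0,u1,v0,v1 in(('top',0,640,0,260),):
    q=P[v0:v1,u0:u1].reshape(-1,3); q=q[(q[:,2]>.15)&(q[:,0]<.62)&(q[:,0]>.1)&(abs(q[:,1])<.65)]
    h=np.round(q[:,:2],1); k,c=np.unique(h,axis=0,return_counts=True)
    for a,b in zip(k,c): m=(h==a).all(1); print(a,b,q[m,2].max().round(3))
S=np.load('scene0.npz')['P'][170:245,375:405].reshape(-1,3); S=S[(S[:,2]>.07)&(S[:,2]<.19)&(S[:,0]>.54)&(S[:,0]<.64)]; print('cyl',np.median(S,0))
i=d['im'][150:220,255:330]; save('c2.png',cv2.resize(i,None,fx=8,fy=8,interpolation=2))
E
```

```text
cart ((546.531005859375, 56.81787109375), (145.70506286621094, 107.83602142333984), 9.943713188171387) 622
cart ((546.5357666015625, 56.829505920410156), (145.42481994628906, 107.586181640625), 10.174912452697754) 459
[[                  -6                    1                    1
                    -1                    0                    4
                     0                   -2                    3
                    -1                   -2                   -4
                    16                    2                   -2
                     3                   -3                    3
                    -2]
 [                   3                    1                   -1
                    -4                   14                   -1
                     4                    1                   -1
                     1                   46                   53
                    58                   57                   55
                    55                   -4                    1
                    -2]
 [                   1                   -7           
[... 6298 characters left out ...]
         2                   -2                   -2
                    -8                   -1                    4
                     0                    0                    5
                    -1                   -2                    2
                    -5]]
[ 0.4 -0.6] 284 0.187
[ 0.4 -0.5] 261 0.189
[ 0.4 -0.4] 172 0.179
[0.4 0.4] 106 0.277
[0.4 0.5] 462 0.326
[ 0.5 -0.6] 2489 0.295
[ 0.5 -0.5] 2492 0.294
[ 0.5 -0.4] 2622 0.296
[0.5 0.5] 727 0.288
[ 0.6 -0.6] 1584 0.294
[ 0.6 -0.5] 1602 0.295
[ 0.6 -0.4] 1811 0.295
[ 0.6 -0.2] 118 0.198
[0.6 0.4] 275 0.161
[0.6 0.5] 428 0.368
cyl [ 0.55884446 -0.17858528  0.13798789]<stdin>:9: RuntimeWarning: invalid value encountered in cast
```

View pics/c2.png

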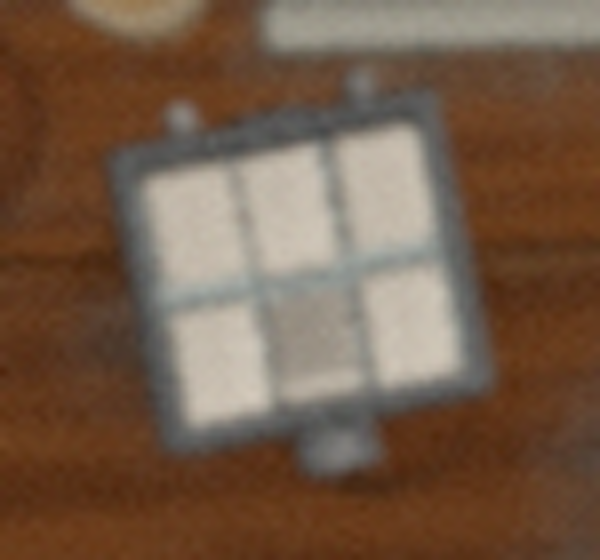

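Scene: tamper's black grip at top (405,197); cover at (200,224); cartridge at (292,185), yaw about 10°, one front tablet tipped visibly. Look‑alikes that aren't to be touched: green (212,180), (340,192), purple (346,221). Tall clamp stand near (95,215), so I raise first.

```bash
python3 -m pendant '[{"dp":[0,0,-0.4],"rotation":[0,0,0],"jaw":1},{"dp":[0,0,-0.8],"rotation":[0,0,0],"jaw":1},{"dp":[-0.15,-0.15,-1],"rotation":[0,0,0.03],"jaw":1},{"dp":[-0.4,-0.4,-1],"rotation":[0,0,0.055],"jaw":1},{"dp":[-0.7,-0.7,-1],"rotation":[0,0,0.08],"jaw":1},{"dp":[-0.95,-0.95,-1],"rotation":[0,0,0.105],"jaw":1},{"dp":[-0.95,-0.95,-1],"rotation":[0,0,0.11],"jaw":1}]'
python3 - <<'E'
from h import *
plan(.47,.05,.30,10)
d=np.load('top0.npz');P=d['P']
Q=P[145:220,255:330].reshape(-1,3);Q=Q[np.isfinite(Q).all(1)&(Q[:,0]>.47)&(Q[:,0]<.605)&(Q[:,1]<.13)]
hi=(Q[:,2]>.044)&(Q[:,2]<.06);lo=(Q[:,2]<.018)
best=[]
for th in np.arange(6,15,.5):
  a=np.radians(th);X=np.array([np.cos(a),np.sin(a)]);Y=np.array([-np.sin(a),np.cos(a)])
  for cx in np.arange(.525,.56,.001):
    for cy in np.arange(.035,.075,.001):
      e=Q[:,:2]-[cx,cy];x=abs(e@X);y=abs(e@Y)
      ins=(x<.05)&(y<.054)
      best.append(((ins&hi).sum()-2*(ins&lo).sum(),th,cx,cy))
best.sort(reverse=True);b=np.array(best[:30]);print(b[0],b[:,1:].mean(0),b[:,1:].std(0))
E
```

```text
time: 0.98
ee_pos: [0.3296, 0.3784, 0.3734]
eef_rot: [0.532, 0.847, 0.001, 0.0]
ft_force: [-0.4, 1.2, 0.4]
width: 0.0864
grip_force: 0.0
t 0.975 p [0.3296 0.3784 0.3734] yawY 25.75 F [-0.4  1.2  0.4] w 0.0864 q7 -0.49
dp [-2.3785 -0.1086  0.4886] rot [ 0.0002 -0.0001  0.0437] deg 15.7
[5.83e+02 1.05e+01 5.29e-01 5.40e-02] [10.03333333  0.5287      0.0538    ] [8.15815883e-01 6.40312424e-04 6.53197265e-04]
```

```bash
python3 -m pendant '[{"dp":[-0.3,0,0],"rotation":[0,0,0.02],"jaw":1},{"dp":[-0.65,0,0],"rotation":[0,0,0.04],"jaw":1},{"dp":[-1,-0.05,0.2],"rotation":[0,0,0.0437],"jaw":1},{"dp":[-1,-0.05,0.4],"rotation":[0,0,0.0437],"jaw":1}]' && python3 -m pendant '[{"dp":[-0.4,0,0],"rotation":[0,0,0],"jaw":1},{"dp":[-0.8,0,0],"rotation":[0,0,0],"jaw":1},{"dp":[-0.98,0,0],"rotation":[0,0,0],"jaw":1},{"dp":[-0.98,0,0],"rotation":[0,0,0],"jaw":1},{"dp":[-0.98,0,0],"rotation":[0,0,0],"jaw":1}]'
python3 - <<'E'
from h import *
plan(.47,.05,.30,10)
c=camera('wrist'); save('w1.png',c['image']); np.savez('w1.npz',P=cloud(c),im=c['image'],T=c['T'],K=c['mtx']);print(c['T'].round(3),c['mtx'].round(1))
E
```

```text
time: 1.48
ee_pos: [0.3884, 0.2413, 0.3121]
eef_rot: [0.641, 0.767, 0.001, 0.0]
ft_force: [0.1, 0.1, -0.7]
width: 0.0872
grip_force: 0.0
time: 2.1
ee_pos: [0.4135, 0.1012, 0.3124]
eef_rot: [0.638, 0.77, -0.0, -0.0]
ft_force: [0.0, -0.1, 0.2]
width: 0.0871
grip_force: 0.0
t 2.1 p [0.4135 0.1012 0.3124] yawY 10.66 F [ 0.  -0.1  0.2] w 0.0871 q7 -0.23
dp [-0.4048  0.3069  0.0824] rot [-0.0001 -0.      0.0018] deg 0.7
[[ 0.983  0.179  0.048  0.401]
 [ 0.185 -0.949 -0.254  0.17 ]
 [-0.     0.258 -0.966  0.475]
 [ 0.     0.     0.     1.   ]] [[313.7   0.  319.3]
 [  0.  313.7 199.6]
 [  0.    0.    1. ]]
```

View pics/w1.png

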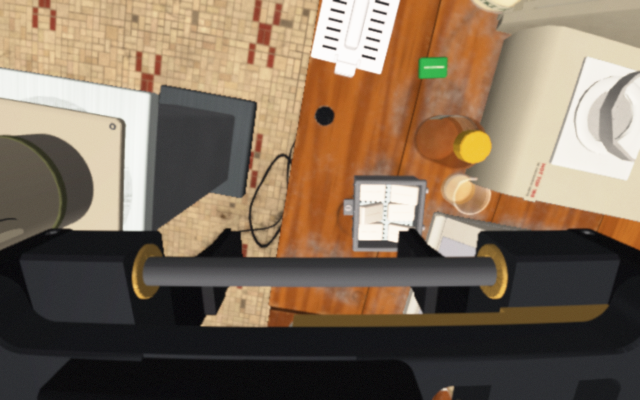

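```bash
cat >> h.py <<'E'
def fit(Q,c0,half,zlo,zhi,lowz,th0,span=.012,dth=5):
    m=np.isfinite(Q).all(-1);Q=Q[m];Q=Q[(abs(Q[:,:2]-c0)<.085).all(1)]
    hi=(Q[:,2]>zlo)&(Q[:,2]<zhi);lo=Q[:,2]<lowz;best=[]
    for th in np.arange(th0-dth,th0+dth+.1,.5):
        a=np.radians(th);X=np.array([np.cos(a),np.sin(a)]);Y=np.array([-X[1],X[0]])
        for cx in np.arange(c0[0]-span,c0[0]+span,.001):
            for cy in np.arange(c0[1]-span,c0[1]+span,.001):
                e=Q[:,:2]-[cx,cy];i=(abs(e@X)<half[0])&(abs(e@Y)<half[1])
                best.append(((i&hi).sum()-2*(i&lo).sum(),th,cx,cy))
    best.sort(reverse=True);b=np.array(best[:20]);print('fit',b[0],b[:,1:].mean(0).round(4),b[:,1:].std(0).round(4),hi.sum(),'z',np.median(Q[hi,2]).round(4))
E
python3 - <<'E'
from h import *
W=np.load('w1.npz')['P']; T=np.load('top0.npz')['P']
fit(W[160:260,330:470].reshape(-1,3),(.529,.054),(.05,.054),.044,.06,.018,10)
q=W[160:260,330:470].reshape(-1,3);q=q[np.isfinite(q).all(1)&(q[:,2]>.047)&(q[:,2]<.06)&(abs(q[:,0]-.53)<.07)&(abs(q[:,1]-.054)<.075)]
print(len(q),q[:,2].mean())
# tamper foot, cover plate from top
fit(T[165:230,375:440].reshape(-1,3),(.486,-.238),(.039,.043),.005,.03,.003,-20)
fit(T[195:250,165:240].reshape(-1,3),(.427,.294),(.049,.051),.015,.035,.01,-2)
fit(T[195:250,165:240].reshape(-1,3),(.427,.294),(.009,.032),.042,.06,.035,-2)
fit(W[0:100,300:410].reshape(-1,3),(.427,.294),(.009,.032),.042,.06,.035,-2)
plan(.40,-.03,.31,-10)
E
```

```text
fit [1.353e+03 1.000e+01 5.290e-01 4.900e-02] [10.375   0.5293  0.0492] [8.496e-01 5.000e-04 7.000e-04] 2061 z 0.0528
1720 0.05265735347840536
fit [ 4.58e+02 -2.20e+01  4.88e-01 -2.39e-01] [-21.9      0.4876  -0.2391] [1.044e+00 5.000e-04 5.000e-04] 720 z 0.0081
fit [ 1.233e+03 -2.500e+00  4.270e-01  2.980e-01] [-3.325   0.4275  0.2982] [8.555e-01 6.000e-04 5.000e-04] 1391 z 0.0229
fit [168.     -1.5     0.427   0.297] [-2.1     0.427   0.2962] [0.7842 0.     0.0011] 181 z 0.0481
fit [ 6.57e+02 -5.00e+00  4.26e-01  2.95e-01] [-3.35    0.426   0.2956] [1.2855e+00 0.0000e+00 7.0000e-04] 733 z 0.0493
t 2.15 p [0.4135 0.1013 0.3123] yawY 10.69 F [0.2 0.5 0.3] w 0.0872 q7 -0.23
dp [-0.8434 -0.2509  0.0158] rot [-0.0001  0.      0.0575] deg 20.7
```

```bash
cat >> h.py <<'E'
def edgefit(c,c0,th0,rects,span=.009,dth=4):
    """c: camera dict; rects: list (hx,hy,z). maximise image gradient along projected outlines"""
    g=cv2.GaussianBlur(cv2.cvtColor(c['image'],cv2.COLOR_RGB2GRAY).astype(np.float32),(0,0),.8)
    G=cv2.GaussianBlur(np.hypot(cv2.Sobel(g,5,1,0),cv2.Sobel(g,5,0,1)),(0,0),.7)
    t=np.linspace(-1,1,40);o=np.ones(40);L=[]
    for hx,hy,z in rects:
        for s in (1,-1):
            L+= [np.stack([s*hx*o,hy*t,z*o],1),np.stack([hx*t,s*hy*o,z*o],1)]
    L=np.vstack(L);Ti=np.linalg.inv(c['T']);best=[]
    for th in np.arange(th0-dth,th0+dth+.1,.5):
        M=Ro.from_euler('z',th,degrees=True).as_matrix();B=L@M.T
        for dx in np.arange(-span,span+1e-6,.001):
            for dy in np.arange(-span,span+1e-6,.001):
                p=B+[c0[0]+dx,c0[1]+dy,0]
                uv=cv2.projectPoints(p@Ti[:3,:3].T+Ti[:3,3],np.zeros(3),np.zeros(3),c['mtx'],np.array(c['distortion']))[0][:,0].astype(np.float32)
                best.append((cv2.remap(G,uv[None,:,0],uv[None,:,1],1).mean(),th,c0[0]+dx,c0[1]+dy))
    best.sort(reverse=True);b=np.array(best[:10]);print('edge',b[0].round(4),b[:,1:].mean(0).round(4),b[:,1:].std(0).round(4))
    return b[0]
E
python3 - <<'E'
from h import *
for n in('wrist','top','scene'):
    c=camera(n);print(n)
    edgefit(c,(.529,.052),10,[(.043,.047,.054)])
    edgefit(c,(.529,.052),10,[(.05,.054,.0495)])
    edgefit(c,(.529,.052),10,[(.043,.047,.054),(.05,.054,.0495)])
E
```

```text
wrist
edge [1.408169e+02 9.500000e+00 5.240000e-01 5.300000e-02] [9.25   0.5236 0.053 ] [7.5e-01 5.0e-04 0.0e+00]
edge [1.144261e+02 1.000000e+01 5.330000e-01 4.600000e-02] [9.9    0.5332 0.0457] [6.245e-01 4.000e-04 5.000e-04]
edge [1.139549e+02 9.500000e+00 5.240000e-01 5.200000e-02] [9.95   0.524  0.0524] [7.89e-01 0.00e+00 5.00e-04]
top
edge [1.626275e+02 1.100000e+01 5.200000e-01 5.400000e-02] [11.15    0.52    0.0537] [8.958e-01 0.000e+00 5.000e-04]
edge [1.00648e+02 1.40000e+01 5.34000e-01 5.00000e-02] [13.8     0.5335  0.05  ] [0.2449 0.0005 0.0008]
edge [1.1511e+02 9.5000e+00 5.2000e-01 5.4000e-02] [9.25   0.52   0.0536] [7.5e-01 0.0e+00 5.0e-04]
scene
edge [1.372636e+02 6.000000e+00 5.200000e-01 5.000000e-02] [6.7    0.52   0.0501] [0.6403 0.     0.0007]
edge [1.113929e+02 6.000000e+00 5.290000e-01 6.000000e-02] [8.85   0.5272 0.0599] [2.7023e+00 1.9000e-03 3.0000e-04]
edge [1.149966e+02 1.400000e+01 5.200000e-01 5.400000e-02] [13.6     0.5205  0.0534] [0.3742 0.0005 0.0005]
```

```bash
python3 - <<'E'
from h import *
P=np.load('top0.npz')['P'].reshape(-1,3);m=(P[:,0]>.55)&(P[:,0]<.75)&(abs(P[:,1])<.25)
for y in np.arange(-.25,.25,.1):
    k=m&(P[:,1]>y)&(P[:,1]<y+.1);print(y.round(2),np.nanmax(P[k,2]).round(3),P[k][np.nanargmax(P[k,2])].round(2))
E
python3 -m pendant '[{"dp":[-0.3,0.2,0],"rotation":[0,0,0],"jaw":1},{"dp":[-0.6,0.4,0.1],"rotation":[0,0,0],"jaw":1},{"dp":[-0.93,0.65,0.25],"rotation":[0,0,0],"jaw":1},{"dp":[-0.93,0.65,0.35],"rotation":[0,0,0],"jaw":1},{"dp":[-0.93,0.65,0.35],"rotation":[0,0,0],"jaw":1},{"dp":[-0.93,0.65,0.35],"rotation":[0,0,0],"jaw":1}]'
python3 - <<'E'
from h import *
plan(.5,-.1,.30,-10)
c=camera('wrist'); P=cloud(c);np.savez('w2.npz',P=P,im=c['image'])
fit(P[:235].reshape(-1,3),(.529,.052),(.05,.054),.044,.06,.018,10)
Q=P[:235].reshape(-1,3);Q=Q[np.isfinite(Q).all(1)&(Q[:,2]>.048)&(Q[:,2]<.058)]
print(np.nanmin(P[:235,:,2]))
# overlay 
Ti=np.linalg.inv(c['T']);im=c['image'].copy()
def draw(cx,cy,th,hx,hy,z,col):
    M=Ro.from_euler('z',th,degrees=True).as_matrix()
    p=np.array([[hx,hy,0],[hx,-hy,0],[-hx,-hy,0],[-hx,hy,0]])@M.T+[cx,cy,z]
    uv=cv2.projectPoints(p@Ti[:3,:3].T+Ti[:3,3],np.zeros(3),np.zeros(3),c['mtx'],np.array(c['distortion']))[0][:,0]
    cv2.polylines(im,[np.round(uv*16).astype(np.int32)],True,col,1,cv2.LINE_AA,4)
    return uv
uv=draw(.5292,.0495,10.2,.043,.047,.054,(255,0,0));draw(.5292,.0495,10.2,.05,.054,.0495,(0,0,255));print(uv)
u,v=uv.mean(0).astype(int);v0=max(0,v-90);u0=u-110
save('w2.png',cv2.resize(np.hstack([im[v0:v0+180,u0:u0+220]]),None,fx=3.3,fy=3.3,interpolation=2))
print(u0,v0)
E
```

```text
-0.25 0.241 [ 0.73 -0.2   0.24]
-0.15 0.128 [ 0.74 -0.1   0.13]
-0.05 0.127 [ 0.74 -0.    0.13]
0.05 0.127 [0.74 0.05 0.13]
0.15 0.164 [0.73 0.2  0.16]
time: 3.05
ee_pos: [0.5351, -0.0179, 0.2608]
eef_rot: [0.638, 0.77, 0.001, -0.0]
ft_force: [-0.8, 1.0, 0.2]
width: 0.0868
grip_force: 0.0
t 3.05 p [ 0.5351 -0.0179  0.2608] yawY 10.68 F [-0.8  1.   0.2] w 0.0868 q7 0.2
dp [-0.4941 -0.3308 -0.2618] rot [ 0.0001 -0.0002  0.0574] deg 20.7
fit [3.553e+03 1.050e+01 5.240e-01 5.300e-02] [10.75    0.5236  0.0527] [9.014e-01 5.000e-04 5.000e-04] 3759 z 0.0529
-0.7682424898248633
[[363.41726692  75.94620778]
 [360.17756828 159.98457479]
 [287.38309926 159.36160111]
 [286.12787059  75.18751381]]
214 27
```

View pics/w2.png

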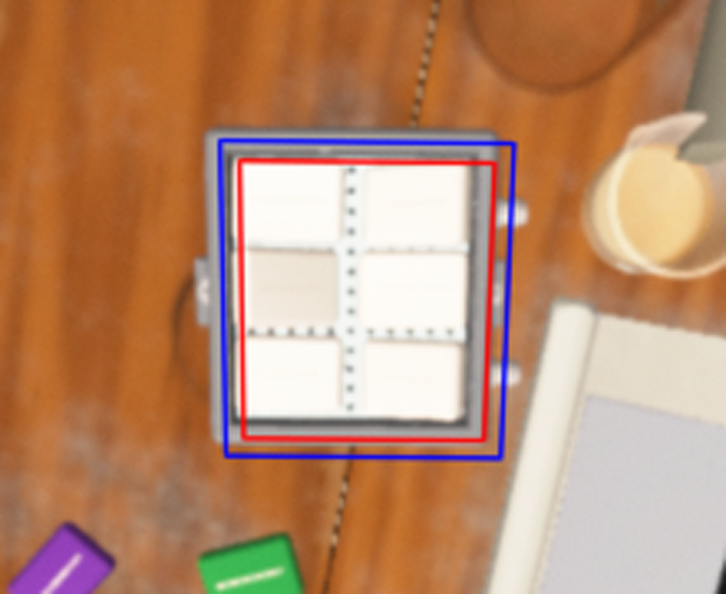

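Close view: cartridge box corners (207,130)–(490,445) in the crop; drawn guess is ~4.5 mm off in each axis; correct is about (0.524,0.053), yaw 10.6°. Now to the tamper.

```bash
python3 -m pendant '[{"dp":[-0.3,-0.15,0],"rotation":[0,0,0.03],"jaw":1},{"dp":[-0.65,-0.35,0],"rotation":[0,0,0.06],"jaw":1},{"dp":[-1,-0.55,0],"rotation":[0,0,0.09],"jaw":1},{"dp":[-1,-0.7,0],"rotation":[0,0,0.09],"jaw":1},{"dp":[-1,-0.7,0],"rotation":[0,0,0.09],"jaw":1}]'
python3 - <<'E'
from h import *
plan(.475,-.27,.26,-22)
E
```

```text
time: 3.72
ee_pos: [0.4588, -0.1862, 0.2611]
eef_rot: [0.828, 0.56, 0.002, -0.0]
ft_force: [0.1, 1.3, -0.1]
width: 0.0871
grip_force: 0.0
t 3.725 p [ 0.4588 -0.1862  0.2611] yawY -21.88 F [ 0.1  1.3 -0.1] w 0.0871 q7 -0.08
dp [-0.4781  0.3082  0.0063] rot [ 0.0003 -0.0005  0.0003] deg 0.2
```

```bash
python3 -m pendant '[{"dp":[-0.24,0.15,0],"rotation":[0,0,0],"jaw":1},{"dp":[-0.48,0.31,0],"rotation":[0,0,0],"jaw":1},{"dp":[-0.48,0.31,0],"rotation":[0,0,0],"jaw":1},{"dp":[-0.48,0.31,0],"rotation":[0,0,0],"jaw":1}]'
python3 - <<'E'
from h import *
c=camera('wrist'); P=cloud(c)
q=P[:235].reshape(-1,3)
fit(q,(.487,-.240),(.013,.022),.09,.14,.06,-22)
fit(q,(.487,-.240),(.039,.043),.0055,.03,.0035,-22)
plan(.487,-.240,.085,-22)
E
```

```text
time: 4.22
ee_pos: [0.4767, -0.2688, 0.26]
eef_rot: [0.828, 0.561, 0.0, -0.0]
ft_force: [0.3, -0.4, -1.3]
width: 0.0869
grip_force: 0.0
fit [ 1.054e+03 -2.250e+01  4.860e-01 -2.420e-01] [-21.925    0.486   -0.2409] [1.3809e+00 5.0000e-04 1.4000e-03] 1469 z 0.1219
fit [ 2.62e+03 -2.20e+01  4.87e-01 -2.39e-01] [-22.425    0.4864  -0.2394] [8.105e-01 5.000e-04 5.000e-04] 3333 z 0.0086
t 4.275 p [ 0.4767 -0.2685  0.2601] yawY -21.69 F [-0.2 -0.2  0.9] w 0.0871 q7 0.18
dp [ 0.2006 -0.0065  1.1674] rot [ 0.     -0.0001  0.0009] deg 0.3
```

```bash
python3 -m pendant '[{"dp":[0.2,-0.01,0.2],"rotation":[0,0,0],"jaw":1},{"dp":[0.2,-0.01,0.5],"rotation":[0,0,0],"jaw":1},{"dp":[0.2,-0.01,0.8],"rotation":[0,0,0],"jaw":1},{"dp":[0.2,-0.01,1],"rotation":[0,0,0],"jaw":1},{"dp":[0.2,-0.01,1],"rotation":[0,0,0],"jaw":1}]' && python3 -m pendant '[{"dp":[0,0,0.18],"rotation":[0,0,0],"jaw":1},{"dp":[0,0,0.18],"rotation":[0,0,0],"jaw":0.6},{"dp":[0,0,0.18],"rotation":[0,0,0],"jaw":0.2},{"dp":[0,0,0.18],"rotation":[0,0,0],"jaw":0.2},{"dp":[0,0,0.18],"rotation":[0,0,0],"jaw":0.2},{"dp":[0,0,0.18],"rotation":[0,0,0],"jaw":0.1},{"dp":[0,0,0.18],"rotation":[0,0,0],"jaw":0}]' 50
python3 -c "
from h import *
plan(.4865,-.24,.082,-22)"
```

```text
time: 4.9
ee_pos: [0.4849, -0.2397, 0.1087]
eef_rot: [0.828, 0.561, -0.001, -0.001]
ft_force: [0.1, 0.5, 0.2]
width: 0.0868
grip_force: 0.0
time: 5.78
ee_pos: [0.4856, -0.2418, 0.0831]
eef_rot: [0.828, 0.56, 0.0, -0.0]
ft_force: [0.2, 0.3, 0.2]
width: 0.0349
grip_force: 0.0
t 5.775 p [ 0.4856 -0.2418  0.0831] yawY -21.85 F [0.2 0.3 0.2] w 0.0349 q7 0.25
dp [0.0135 0.001  0.0072] rot [-0.     -0.      0.0004] deg 0.2
```

```bash
python3 -m pendant '[{"dp":[0,0,0],"rotation":[0,0,0],"jaw":0},{"dp":[0,0,0],"rotation":[0,0,0],"jaw":0},{"dp":[0,0,0],"rotation":[0,0,0],"jaw":0},{"dp":[0,0,0],"rotation":[0,0,0],"jaw":0}]' 50;  python3 -m pendant '[{"dp":[0,0,-0.2],"rotation":[0,0,0],"jaw":0},{"dp":[0,0,-0.5],"rotation":[0,0,0],"jaw":0},{"dp":[0,0,-0.8],"rotation":[0,0,0],"jaw":0},{"dp":[0,0,-0.8],"rotation":[0,0,0],"jaw":0},{"dp":[0,0,-0.8],"rotation":[0,0,0],"jaw":0}]'
python3 -c "
from h import *
plan(.524,.053,.2,10.6)"
```

```text
time: 6.28
ee_pos: [0.4854, -0.2417, 0.0828]
eef_rot: [0.828, 0.56, -0.0, -0.0]
ft_force: [-0.9, 0.1, -1.2]
width: 0.0255
grip_force: 49.9
time: 6.9
ee_pos: [0.4853, -0.2413, 0.202]
eef_rot: [0.828, 0.561, -0.0, -0.001]
ft_force: [-0.2, -0.7, -3.8]
width: 0.0258
grip_force: 49.9
t 6.9 p [ 0.4853 -0.2413  0.202 ] yawY -21.82 F [-0.2 -0.7 -3.8] w 0.0258 q7 0.15
dp [ 1.9176 -0.4895  0.0147] rot [-0.0002 -0.0001 -0.0901] deg 32.4
```

```bash
python3 -m pendant '[{"dp":[0.15,-0.15,0],"rotation":[0,0,-0.015],"jaw":0},{"dp":[0.4,-0.38,0],"rotation":[0,0,-0.04],"jaw":0},{"dp":[0.64,-0.58,0],"rotation":[0,0,-0.065],"jaw":0},{"dp":[0.64,-0.58,0],"rotation":[0,0,-0.09],"jaw":0},{"dp":[0.64,-0.58,0],"rotation":[0,0,-0.09],"jaw":0},{"dp":[0.64,-0.58,0],"rotation":[0,0,-0.09],"jaw":0}]'
python3 -c "
from h import *
plan(.524,.053,.2,10.6)"
```

```text
time: 7.65
ee_pos: [0.4402, -0.1208, 0.2023]
eef_rot: [0.641, 0.768, -0.001, -0.0]
ft_force: [1.0, 0.1, -3.6]
width: 0.0258
grip_force: 49.9
t 7.65 p [ 0.4402 -0.1208  0.2023] yawY 10.3 F [ 1.   0.1 -3.6] w 0.0258 q7 0.3
dp [1.04   0.7568 0.0141] rot [-0.0002  0.     -0.0008] deg 0.3
```

```bash
python3 -m pendant '[{"dp":[0.2,0.2,0],"rotation":[0,0,0],"jaw":0},{"dp":[0.5,0.45,0],"rotation":[0,0,0],"jaw":0},{"dp":[0.8,0.65,0],"rotation":[0,0,0],"jaw":0},{"dp":[1,0.76,0.05],"rotation":[0,0,0],"jaw":0},{"dp":[1,0.76,0.15],"rotation":[0,0,0],"jaw":0},{"dp":[1,0.76,0.25],"rotation":[0,0,0],"jaw":0},{"dp":[1,0.76,0.25],"rotation":[0,0,0],"jaw":0},{"dp":[1,0.76,0.25],"rotation":[0,0,0],"jaw":0}]'
python3 - <<'E'
from h import *
plan(.524,.0512,.158,10.6)
for n in('top','scene','wrist'):
    c=camera(n);P=cloud(c);np.savez(n+'3.npz',P=P)
    q=P.reshape(-1,3)
    if n=='wrist': q=P[:240].reshape(-1,3)
    print(n)
    try: 
        fit(q,(.525,.052),(.039,.043),.07,.1,.06,10.5)
        fit(q,(.525,.052),(.05,.054),.042,.06,.018,10.5)
    except Exception as e: print(e)
    im=c['image']; save(n+'3.png',im)
a=cv2.imread('pics/top3.png')[140:230,250:340];b=cv2.imread('pics/scene3.png')[135:235,270:370];w=cv2.imread('pics/wrist3.png')[0:400:1]
cv2.imwrite('pics/c3.png',np.hstack([cv2.resize(a,(400,400),interpolation=2),cv2.resize(b,(400,400),interpolation=2)]))
E
```

```text
time: 8.65
ee_pos: [0.5253, 0.0472, 0.1659]
eef_rot: [0.64, 0.769, 0.0, 0.0]
ft_force: [-0.7, -0.2, -3.8]
width: 0.0256
grip_force: 49.9
t 8.65 p [0.5253 0.0472 0.1659] yawY 10.45 F [-0.7 -0.2 -3.8] w 0.0256 q7 0.11
dp [ 0.0279 -0.0036  0.0526] rot [ 0.0001 -0.     -0.0004] deg 0.2
top
fit [ 0.    15.5    0.537  0.064] [15.5     0.537   0.0545] [0.     0.     0.0058] 0 z nan
fit [ 0.    15.5    0.537  0.064] [15.5     0.5362  0.0607] [0.     0.0007 0.0025] 0 z nan
scene
fit [-2.53e+02  1.05e+01  5.25e-01  4.70e-02] [10.      0.5252  0.0468] [8.367e-01 1.000e-03 4.000e-04] 613 z 0.0912
fit [-3.08e+02  1.05e+01  5.37e-01  6.00e-02] [9.7    0.5364 0.0596] [8.86e-01 7.00e-04 5.00e-04] 447 z 0.0513
wrist
fit [5.812e+03 1.050e+01 5.270e-01 4.600e-02] [11.25    0.5266  0.0455] [9.014e-01 5.000e-04 5.000e-04] 6611 z 0.0921
fit [2.081e+03 1.000e+01 5.240e-01 5.100e-02] [10.3     0.5236  0.0515] [8.276e-01 5.000e-04 5.000e-04] 2651 z 0.0537
  return _methods._mean(a, axis=axis, dtype=dtype,
  ret = ret.dtype.type(ret / rcount)
```

View pics/c3.png

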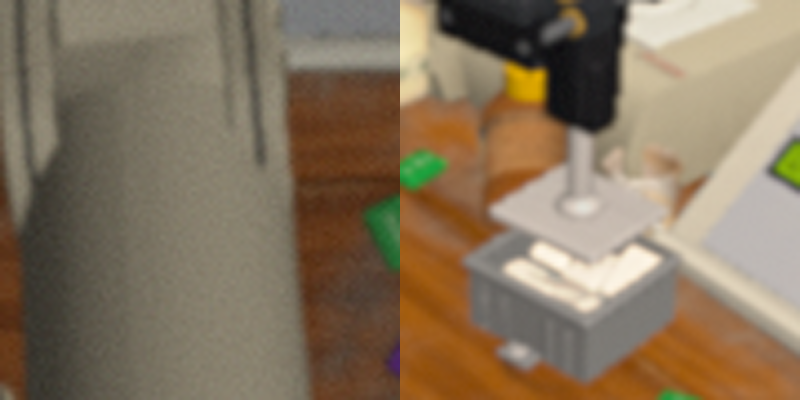

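```bash
python3 -m pendant '[{"dp":[0.035,-0.007,0.05],"rotation":[0,0,0],"jaw":0},{"dp":[0.035,-0.007,0.12],"rotation":[0,0,0],"jaw":0},{"dp":[0.035,-0.007,0.15],"rotation":[0,0,0],"jaw":0},{"dp":[0.035,-0.007,0.15],"rotation":[0,0,0],"jaw":0}]'
python3 - <<'E'
from h import *
plan(.524,.0512,.158,10.6)
c=camera('wrist');P=cloud(c);im=c['image']
q=P[:240].reshape(-1,3)
fit(q,(.524,.052),(.039,.043),.061,.08,.058,10.5)
fit(q,(.524,.052),(.05,.054),.042,.058,.018,10.5)
c=camera('scene');b=c['image'][150:230,280:360]
uv=None
save('c4.png',np.hstack([cv2.resize(im[20:260,200:480],None,fx=1.6,fy=1.6,interpolation=2),cv2.resize(b,(340,384),interpolation=2)]))
E
```

```text
time: 9.3
ee_pos: [0.5229, 0.0528, 0.1425]
eef_rot: [0.639, 0.769, -0.0, -0.0]
ft_force: [-1.1, -0.7, -2.7]
width: 0.0256
grip_force: 49.9
t 9.3 p [0.5229 0.0528 0.1425] yawY 10.55 F [-1.1 -0.7 -2.7] w 0.0256 q7 0.11
dp [-0.0122  0.0052 -0.1033] rot [-0.0001  0.     -0.0001] deg 0.1
fit [6.173e+03 1.000e+01 5.230e-01 5.300e-02] [10.575   0.5232  0.0534] [8.105e-01 4.000e-04 1.600e-03] 6709 z 0.0684
fit [2.549e+03 1.050e+01 5.240e-01 5.000e-02] [10.575   0.5241  0.0505] [7.949e-01 6.000e-04 6.000e-04] 3227 z 0.0537
```

View pics/c4.png

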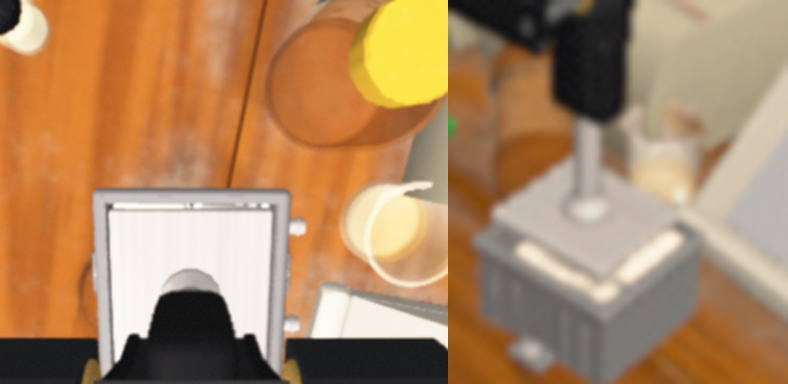

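```bash
python3 -m pendant '[{"dp":[-0.02,0.007,0],"rotation":[0,0,0],"jaw":0},{"dp":[-0.02,0.007,0.03],"rotation":[0,0,0],"jaw":0},{"dp":[-0.02,0.007,0.05],"rotation":[0,0,0],"jaw":0},{"dp":[-0.02,0.007,0.06],"rotation":[0,0,0],"jaw":0},{"dp":[-0.02,0.007,0.06],"rotation":[0,0,0],"jaw":0}]';python3 -m pendant '[{"dp":[0,0,0.015],"rotation":[0,0,0],"jaw":0},{"dp":[0,0,0.03],"rotation":[0,0,0],"jaw":0},{"dp":[0,0,0.03],"rotation":[0,0,0],"jaw":0}]'
```

```text
time: 10.02
ee_pos: [0.5246, 0.0503, 0.1339]
eef_rot: [0.639, 0.769, -0.0, -0.0]
ft_force: [-0.6, 0.2, -2.4]
width: 0.0257
grip_force: 49.9
time: 10.4
ee_pos: [0.5246, 0.0502, 0.1293]
eef_rot: [0.639, 0.769, -0.0, -0.0]
ft_force: [-0.8, -0.6, -3.1]
width: 0.0255
grip_force: 49.9
```

```bash
python3 -m pendant '[{"dp":[0,0,0.02],"rotation":[0,0,0],"jaw":0},{"dp":[0,0,0.035],"rotation":[0,0,0],"jaw":0},{"dp":[0,0,0.045],"rotation":[0,0,0],"jaw":0},{"dp":[0,0,0.045],"rotation":[0,0,0],"jaw":0}]';python3 -m pendant '[{"dp":[0,0,0.01],"rotation":[0,0,0],"jaw":0},{"dp":[0,0,0.02],"rotation":[0,0,0],"jaw":0},{"dp":[0,0,0.03],"rotation":[0,0,0],"jaw":0},{"dp":[0,0,0.03],"rotation":[0,0,0],"jaw":0}]'
```

```text
time: 10.9
ee_pos: [0.5247, 0.0502, 0.1227]
eef_rot: [0.639, 0.769, -0.0, -0.0]
ft_force: [-1.0, 0.2, -2.5]
width: 0.0257
grip_force: 49.9
time: 11.4
ee_pos: [0.5247, 0.0502, 0.1181]
eef_rot: [0.639, 0.769, -0.0, -0.0]
ft_force: [0.4, -0.1, -3.2]
width: 0.026
grip_force: 49.9
```

```bash
python3 -m pendant '[{"dp":[0,0,0.01],"rotation":[0,0,0],"jaw":0},{"dp":[0,0,0.015],"rotation":[0,0,0],"jaw":0},{"dp":[0,0,0.015],"rotation":[0,0,0],"jaw":0}]';python3 -m pendant '[{"dp":[0,0,0.007],"rotation":[0,0,0],"jaw":0},{"dp":[0,0,0.014],"rotation":[0,0,0],"jaw":0},{"dp":[0,0,0.014],"rotation":[0,0,0],"jaw":0}]'
```

```text
time: 11.78
ee_pos: [0.5248, 0.0503, 0.1163]
eef_rot: [0.639, 0.769, 0.0, -0.0]
ft_force: [-1.8, -0.7, 1.6]
width: 0.0254
grip_force: 49.9
time: 12.15
ee_pos: [0.525, 0.0503, 0.1162]
eef_rot: [0.639, 0.769, 0.001, -0.001]
ft_force: [-13.8, -0.6, 27.3]
width: 0.0256
grip_force: 49.9
```

```bash
python3 -m pendant '[{"dp":[0,0,-0.01],"rotation":[0,0,0],"jaw":0},{"dp":[0,0,-0.05],"rotation":[0,0,0],"jaw":0},{"dp":[0,0,-0.12],"rotation":[0,0,0],"jaw":0},{"dp":[0,0,-0.25],"rotation":[0,0,0],"jaw":0},{"dp":[0,0,-0.45],"rotation":[0,0,0],"jaw":0},{"dp":[0,0,-0.55],"rotation":[0,0,0],"jaw":0},{"dp":[0,0,-0.55],"rotation":[0,0,0],"jaw":0}]'
python3 - <<'E'
from h import *
plan(.46,-.12,.2,10.6)
c=camera('scene');P=cloud(c);b=c['image'][150:230,280:360];save('c5.png',cv2.resize(b,(400,400),interpolation=2))
q=P.reshape(-1,3);q=q[np.isfinite(q).all(1)]
a=np.radians(10.5);X=np.array([np.cos(a),np.sin(a)]);Y=np.array([-X[1],X[0]])
e=q[:,:2]-[.524,.0515];x=e@X*1e3;y=e@Y*1e3;m=(abs(x)<41)&(abs(y)<45)&(q[:,2]<.065)
for i in range(-40,40,10): print([ (np.median(q[m&(x>=i)&(x<i+10)&(y>=j)&(y<j+11),2])*1e3).round(0) if (m&(x>=i)&(x<i+10)&(y>=j)&(y<j+11)).sum()>2 else '-' for j in range(-44,44,11)])
E
```

```text
time: 13.02
ee_pos: [0.5253, 0.0504, 0.1972]
eef_rot: [0.639, 0.769, 0.001, 0.0]
ft_force: [-0.8, 0.3, -3.3]
width: 0.0253
grip_force: 49.9
t 13.025 p [0.5253 0.0504 0.1972] yawY 10.57 F [-0.8  0.3 -3.3] w 0.0253 q7 0.08
dp [-1.0368 -0.6363 -0.0203] rot [ 0.0003 -0.0001 -0.0001] deg 0.1
['-', '-', '-', np.float64(-759.0), np.float64(-760.0), np.float64(-759.0), np.float64(-757.0), np.float64(-758.0)]
['-', np.float64(35.0), '-', np.float64(34.0), np.float64(-759.0), np.float64(-756.0), np.float64(-757.0), np.float64(-757.0)]
['-', np.float64(33.0), np.float64(33.0), np.float64(33.0), np.float64(33.0), np.float64(-755.0), np.float64(-757.0), np.float64(32.0)]
['-', np.float64(34.0), np.float64(32.0), np.float64(32.0), np.float64(34.0), np.float64(29.0), np.float64(-757.0), np.float64(-758.0)]
['-', np.float64(33.0), np.float64(29.0), np.float64(31.0), np.float64(32.0), np.float64(30.0), np.float64(29.0), np.float64(28.0)]
['-', np.float64(33.0), np.float64(32.0), np.float64(34.0), np.float64(33.0), np.float64(33.0), np.float64(33.0), np.float64(-746.0)]
['-', np.float64(33.0), np.float64(32.0), np.float64(33.0), np.float64(34.0), np.float64(33.0), np.float64(33.0), np.float64(32.0)]
['-', np.float64(33.0), np.float64(33.0), np.float64(33.0), np.float64(33.0), np.float64(33.0), np.float64(33.0), np.float64(33.0)]
```

View pics/c5.png

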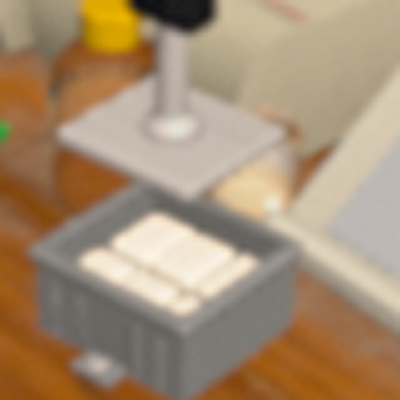

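All tablet tops read 33 mm: flat. Tamper back to its original spot.

```bash
python3 -m pendant '[{"dp":[-0.2,-0.15,-0.03],"rotation":[0,0,0],"jaw":0},{"dp":[-0.55,-0.4,-0.03],"rotation":[0,0,0],"jaw":0},{"dp":[-0.85,-0.65,-0.03],"rotation":[0,0,0.025],"jaw":0},{"dp":[-1,-0.76,-0.03],"rotation":[0,0,0.05],"jaw":0},{"dp":[-1,-0.76,-0.03],"rotation":[0,0,0.075],"jaw":0},{"dp":[-1,-0.76,-0.03],"rotation":[0,0,0.09],"jaw":0},{"dp":[-1,-0.76,-0.03],"rotation":[0,0,0.09],"jaw":0}]'
python3 - <<'E'
from h import *
plan(.4855,-.2415,.083,-22)
E
```

```text
time: 13.95
ee_pos: [0.4396, -0.1181, 0.2]
eef_rot: [0.828, 0.561, -0.001, -0.0]
ft_force: [0.1, -0.8, -3.9]
width: 0.0261
grip_force: 49.9
t 13.95 p [ 0.4396 -0.1181  0.2   ] yawY -21.81 F [ 0.1 -0.8 -3.9] w 0.0261 q7 -0.26
dp [-0.6496  0.591   0.7795] rot [-0.0002  0.0001  0.0005] deg 0.2
```

```bash
python3 -m pendant '[{"dp":[-0.2,0.18,0],"rotation":[0,0,0],"jaw":0},{"dp":[-0.45,0.4,0],"rotation":[0,0,0],"jaw":0},{"dp":[-0.65,0.59,0],"rotation":[0,0,0],"jaw":0},{"dp":[-0.65,0.59,0.2],"rotation":[0,0,0],"jaw":0},{"dp":[-0.65,0.59,0.5],"rotation":[0,0,0],"jaw":0},{"dp":[-0.65,0.59,0.7],"rotation":[0,0,0],"jaw":0},{"dp":[-0.65,0.59,0.75],"rotation":[0,0,0],"jaw":0},{"dp":[-0.65,0.59,0.76],"rotation":[0,0,0],"jaw":0}]'; python3 -m pendant '[{"dp":[0,0,0.01],"rotation":[0,0,0],"jaw":0},{"dp":[0,0,0.015],"rotation":[0,0,0],"jaw":0},{"dp":[0,0,0.015],"rotation":[0,0,0],"jaw":0}]'
python3 - <<'E'
from h import *
plan(.4855,-.2415,.083,-22)
E
```

```text
time: 14.95
ee_pos: [0.4862, -0.2416, 0.0871]
eef_rot: [0.828, 0.561, -0.0, 0.0]
ft_force: [0.8, -0.4, -2.3]
width: 0.0259
grip_force: 50.0
time: 15.32
ee_pos: [0.4863, -0.2415, 0.0851]
eef_rot: [0.828, 0.56, 0.0, 0.0]
ft_force: [-0.3, -0.7, -2.9]
width: 0.0255
grip_force: 50.0
t 15.325 p [ 0.4863 -0.2415  0.0851] yawY -21.83 F [-0.3 -0.7 -2.9] w 0.0255 q7 0.27
dp [-0.0018 -0.0053  0.0141] rot [ 0.0001 -0.0001  0.0005] deg 0.2
```

```bash
python3 -m pendant '[{"dp":[0,0,0.007],"rotation":[0,0,0],"jaw":0},{"dp":[0,0,0.014],"rotation":[0,0,0],"jaw":0},{"dp":[0,0,0.014],"rotation":[0,0,0],"jaw":0}]'; python3 -m pendant '[{"dp":[0,0,0],"rotation":[0,0,0],"jaw":0.2},{"dp":[0,0,0],"rotation":[0,0,0],"jaw":0.6},{"dp":[0,0,0],"rotation":[0,0,0],"jaw":1},{"dp":[0,0,0],"rotation":[0,0,0],"jaw":1},{"dp":[0,0,0],"rotation":[0,0,0],"jaw":1},{"dp":[0,0,0],"rotation":[0,0,0],"jaw":1},{"dp":[0,0,0],"rotation":[0,0,0],"jaw":1}]'
```

```text
time: 15.7
ee_pos: [0.4861, -0.2415, 0.0828]
eef_rot: [0.828, 0.56, 0.0, -0.0]
ft_force: [-1.6, 1.9, 1.5]
width: 0.0254
grip_force: 50.0
time: 16.58
ee_pos: [0.4861, -0.2415, 0.0826]
eef_rot: [0.828, 0.56, 0.0, -0.0]
ft_force: [0.0, -0.2, 0.2]
width: 0.0774
grip_force: 0.0
```

```bash
python3 -m pendant '[{"dp":[0,0,-0.25],"rotation":[0,0,0],"jaw":1},{"dp":[0,0,-0.6],"rotation":[0,0,0],"jaw":1},{"dp":[0,0,-0.9],"rotation":[0,0,0],"jaw":1},{"dp":[0.3,-0.25,-1],"rotation":[0,0,-0.025],"jaw":1},{"dp":[0.6,-0.5,-1],"rotation":[0,0,-0.052],"jaw":1},{"dp":[0.9,-0.65,-1],"rotation":[0,0,-0.052],"jaw":1},{"dp":[0.9,-0.65,-1],"rotation":[0,0,-0.052],"jaw":1}]'; python3 -m pendant '[{"dp":[0.3,0,0],"rotation":[0,0,0],"jaw":1},{"dp":[0.65,0,0],"rotation":[0,0,0],"jaw":1},{"dp":[1,0,0],"rotation":[0,0,0],"jaw":1},{"dp":[1,0,0],"rotation":[0,0,0],"jaw":1}]'
python3 - <<'E'
from h import *
plan(.425,.25,.2,-3)
E
```

```text
time: 17.45
ee_pos: [0.4456, -0.0761, 0.2327]
eef_rot: [0.724, 0.69, 0.001, -0.0]
ft_force: [-0.6, -1.6, -0.9]
width: 0.0869
grip_force: 0.0
time: 17.95
ee_pos: [0.4539, 0.0728, 0.2323]
eef_rot: [0.724, 0.689, -0.0, 0.0]
ft_force: [0.6, -0.9, -0.7]
width: 0.087
grip_force: 0.0
t 17.95 p [0.4539 0.0728 0.2323] yawY -2.84 F [ 0.6 -0.9 -0.7] w 0.087 q7 -0.34
dp [ 1.1707 -0.2511  0.2145] rot [-0.0001  0.0001  0.0005] deg 0.2
```

```bash
python3 -m pendant '[{"dp":[0.3,-0.1,0],"rotation":[0,0,0],"jaw":1},{"dp":[0.65,-0.2,0],"rotation":[0,0,0],"jaw":1},{"dp":[1,-0.25,0],"rotation":[0,0,0],"jaw":1},{"dp":[1,-0.25,0],"rotation":[0,0,0],"jaw":1},{"dp":[1,-0.25,0],"rotation":[0,0,0],"jaw":1}]'
python3 - <<'E'
from h import *
plan(.4265,.296,.035,-3)
for n in('top0','scene0'):
    P=np.load(n+'.npz')['P'].reshape(-1,3);m=(P[:,2]>.08)&(P[:,0]>.3)&(P[:,0]<.56)&(P[:,1]>.28)&(P[:,1]<.5);P=P[m]
    k,c=np.unique((P[:,:2]/.03).astype(int),axis=0,return_counts=True)
    for a,b in zip(k,c):
        if b>2: s=P[((P[:,:2]/.03).astype(int)==a).all(1),2]; print(n,(a*.03).round(2),b,s.min().round(2),s.max().round(2))
c=camera('wrist');q=cloud(c)[:240].reshape(-1,3)
fit(q,(.4265,.297),(.049,.051),.015,.035,.01,-3)
fit(q,(.4265,.297),(.009,.032),.042,.06,.035,-3)
m=(abs(q[:,0]-.4265)<.005)&(abs(q[:,1]-.297)<.025)
print('ribtop',np.median(q[m,2]))
E
```

```text
time: 18.58
ee_pos: [0.4254, 0.22, 0.2325]
eef_rot: [0.727, 0.687, -0.0, 0.0]
ft_force: [-0.2, -0.5, -0.0]
width: 0.087
grip_force: 0.0
t 18.575 p [0.4254 0.22   0.2325] yawY -3.23 F [-0.2 -0.5 -0. ] w 0.087 q7 -0.63
dp [ 0.5073 -0.0216  1.3161] rot [ 0.      0.0001 -0.0006] deg 0.2
top0 [0.39 0.45] 175 0.12 0.32
top0 [0.39 0.48] 26 0.25 0.28
top0 [0.42 0.42] 105 0.25 0.28
top0 [0.42 0.45] 258 0.13 0.33
top0 [0.42 0.48] 31 0.27 0.28
top0 [0.45 0.45] 178 0.25 0.28
top0 [0.45 0.48] 40 0.27 0.28
top0 [0.48 0.45] 113 0.25 0.28
top0 [0.48 0.48] 101 0.27 0.28
top0 [0.51 0.45] 4 0.25 0.28
top0 [0.51 0.48] 186 0.25 0.29
top0 [0.54 0.48] 126 0.09 0.36
scene0 [0.39 0.42] 50 0.12 0.28
scene0 [0.39 0.45] 232 0.12 0.32
scene0 [0.39 0.48] 6 0.25 0.27
scene0 [0.42 0.42] 125 0.13 0.29
scene0 [0.42 0.45] 121 0.12 0.32
scene0 [0.45 0.45] 87 0.25 0.28
scene0 [0.45 0.48] 4 0.27 0.28
scene0 [0.48 0.45] 85 0.25 0.28
scene0 [0.48 0.48] 16 0.27 0.28
scene0 [0.51 0.45] 24 0.25 0.27
scene0 [0.51 0.48] 78 0.25 0.29
scene0 [0.54 0.48] 202 0.08 0.36
fit [ 6.684e+03 -2.500e+00  4.255e-01  2.940e-01] [-2.125   0.426   0.2944] [7.395e-01 5.000e-04 5.000e-04] 7192 z 0.0237
fit [ 9.880e+02 -3.000e+00  4.255e-01  2.930e-01] [-2.1     0.426   0.2942] [8.e-01 5.e-04 7.e-04] 1035 z 0.0491
ribtop 0.04962327056514454
```

```bash
python3 -m pendant '[{"dp":[0.25,-0.01,0.1],"rotation":[0,0,-0.0026],"jaw":1},{"dp":[0.5,-0.02,0.3],"rotation":[0,0,-0.0026],"jaw":1},{"dp":[0.5,-0.02,0.65],"rotation":[0,0,-0.0026],"jaw":1},{"dp":[0.5,-0.02,1],"rotation":[0,0,-0.0026],"jaw":1},{"dp":[0.5,-0.02,1],"rotation":[0,0,-0.0026],"jaw":1}]'
python3 - <<'E'
from h import *
plan(.426,.2945,.027,-2.3)
E
```

```text
time: 19.25
ee_pos: [0.4246, 0.2935, 0.08]
eef_rot: [0.721, 0.693, -0.003, 0.0]
ft_force: [-0.2, 0.3, 1.2]
width: 0.0869
grip_force: 0.0
t 19.25 p [0.4246 0.2935 0.08  ] yawY -2.32 F [-0.2  0.3  1.2] w 0.0869 q7 -0.65
dp [0.0091 0.0106 0.3532] rot [-0.0007  0.0008 -0.0001] deg 0.4
```

```bash
python3 -m pendant '[{"dp":[0.01,0.01,0.2],"rotation":[0,0,0],"jaw":0.8},{"dp":[0.01,0.01,0.33],"rotation":[0,0,0],"jaw":0.6},{"dp":[0.01,0.01,0.355],"rotation":[0,0,0],"jaw":0.4},{"dp":[0.01,0.01,0.355],"rotation":[0,0,0],"jaw":0.3}]' 20; python3 -m pendant '[{"dp":[0,0,0],"rotation":[0,0,0],"jaw":0},{"dp":[0,0,0],"rotation":[0,0,0],"jaw":0},{"dp":[0,0,0],"rotation":[0,0,0],"jaw":0},{"dp":[0,0,0],"rotation":[0,0,0],"jaw":0},{"dp":[0,0,0],"rotation":[0,0,0],"jaw":0},{"dp":[0,0,0],"rotation":[0,0,0],"jaw":0},{"dp":[0,0,0],"rotation":[0,0,0],"jaw":0}]' 58
```

```text
time: 19.75
ee_pos: [0.4284, 0.2984, 0.0312]
eef_rot: [0.721, 0.693, 0.001, -0.0]
ft_force: [-0.3, -0.2, 0.3]
width: 0.0548
grip_force: 0.0
time: 20.62
ee_pos: [0.4272, 0.2982, 0.0295]
eef_rot: [0.72, 0.693, 0.0, -0.0]
ft_force: [-2.6, 0.0, 4.3]
width: 0.0176
grip_force: 58.0
```

```bash
python3 -m pendant '[{"dp":[0,0,-0.15],"rotation":[0,0,0],"jaw":0},{"dp":[0,0,-0.5],"rotation":[0,0,0],"jaw":0},{"dp":[0,0,-0.85],"rotation":[0,0,0],"jaw":0},{"dp":[-0.15,0.1,-1],"rotation":[0,0,-0.01],"jaw":0},{"dp":[-0.4,0.2,-1],"rotation":[0,0,-0.025],"jaw":0},{"dp":[-0.75,0.3,-1],"rotation":[0,0,-0.0356],"jaw":0},{"dp":[-1,0.3,-1],"rotation":[0,0,-0.0356],"jaw":0},{"dp":[-1,0.3,-1],"rotation":[0,0,-0.0356],"jaw":0}]'
python3 - <<'E'
from h import *
plan(.524,.051,.14,10.5)
c=camera('wrist');P=cloud(c);save('w6.png',c['image'][:300])
q=P[:260].reshape(-1,3);s=r.read_state()['ee_pos']
fit(q,(s[0],s[1]),(.049,.051),s[2]-.0295+.01,s[2]-.0295+.035,s[2]-.05,10.5)
fit(q,(.524,.0515),(.05,.054),.042,.06,.018,10.5)
E
```

```text
time: 21.62
ee_pos: [0.4668, 0.1433, 0.1792]
eef_rot: [0.641, 0.768, -0.0, 0.0]
ft_force: [-0.6, 1.1, -1.2]
width: 0.0172
grip_force: 58.0
t 21.625 p [0.4668 0.1433 0.1792] yawY 10.33 F [-0.6  1.1 -1.2] w 0.0172 q7 -0.18
dp [-0.6736  0.2646  0.2611] rot [-0.      0.     -0.0005] deg 0.2
fit [9.46200000e+03 1.20000000e+01 4.68638678e-01 1.40532370e-01] [11.25    0.4684  0.1407] [1.0308e+00 6.0000e-04 7.0000e-04] 12682 z 0.1734
fit [ 0.     15.5     0.536   0.0565] [15.5     0.5359  0.0492] [0.     0.0003 0.0061] 0 z nan
  return _methods._mean(a, axis=axis, dtype=dtype,
  ret = ret.dtype.type(ret / rcount)
```

View pics/w6.png

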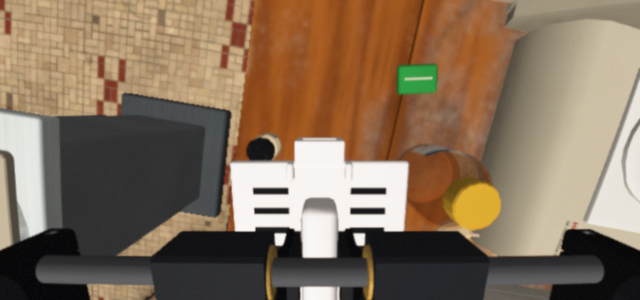

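```bash
python3 - <<'E'
from h import *
for n in('scene','top'):
    c=camera(n);q=cloud(c).reshape(-1,3);print(n);fit(q,(.525,.052),(.05,.054),.046,.058,.018,10.5)
    Q=q[np.isfinite(q).all(1)]
E
python3 -m pendant '[{"dp":[-0.2,0.08,0],"rotation":[0,0,0],"jaw":0},{"dp":[-0.45,0.18,0],"rotation":[0,0,0],"jaw":0},{"dp":[-0.66,0.257,0.1],"rotation":[0,0,0],"jaw":0},{"dp":[-0.66,0.257,0.25],"rotation":[0,0,0],"jaw":0},{"dp":[-0.66,0.257,0.38],"rotation":[0,0,0],"jaw":0},{"dp":[-0.66,0.257,0.43],"rotation":[0,0,0],"jaw":0},{"dp":[-0.66,0.257,0.43],"rotation":[0,0,0],"jaw":0},{"dp":[-0.66,0.257,0.43],"rotation":[0,0,0],"jaw":0}]'
python3 - <<'E'
from h import *
plan(.5225,.053,.09,10.4)
s=r.read_state()['ee_pos'];z=s[2]-.0295
for n in('scene','wrist'):
    c=camera(n);P=cloud(c);q=(P[:260] if n=='wrist' else P).reshape(-1,3);print(n)
    fit(q,(s[0],s[1]),(.049,.051),z+.016,z+.032,z-.012,10.5)
    if n=='wrist':im=c['image']
    else: b=c['image'][140:230,275:365]
save('c7.png',np.hstack([cv2.resize(im[20:260,200:480],None,fx=1.6,fy=1.6,interpolation=2),cv2.resize(b,(350,384),interpolation=2)]))
E
```

```text
scene
fit [-2.82e+02  9.50e+00  5.37e-01  6.00e-02] [9.075  0.5369 0.0601] [1.4166e+00 4.0000e-04 6.0000e-04] 450 z 0.0523
top
fit [3.17e+02 1.05e+01 5.29e-01 5.40e-02] [10.325   0.5288  0.0537] [6.942e-01 7.000e-04 5.000e-04] 428 z 0.0522
time: 22.78
ee_pos: [0.5232, 0.0568, 0.1156]
eef_rot: [0.638, 0.77, 0.001, 0.0]
ft_force: [1.0, -0.6, -1.4]
width: 0.0175
grip_force: 58.0
t 22.775 p [0.5232 0.0568 0.1156] yawY 10.66 F [ 1.  -0.6 -1.4] w 0.0175 q7 0.11
dp [-0.024  -0.0095  0.1705] rot [ 0.0002 -0.      0.0007] deg 0.3
scene
fit [-8.23000000e+02  1.20000000e+01  5.31200593e-01  5.67929357e-02] [9.875  0.5337 0.0571] [1.4822e+00 1.6000e-03 6.0000e-04] 729 z 0.1091
wrist
fit [9.52300000e+03 1.10000000e+01 5.25200593e-01 5.27929357e-02] [10.5     0.5247  0.0522] [7.246e-01 7.000e-04 5.000e-04] 12562 z 0.1098
```

View pics/c7.png

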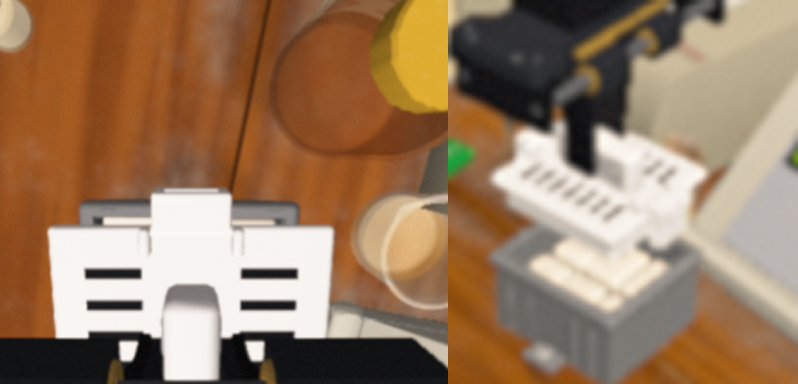

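Run:
```python
from h import *
c=camera('wrist');im=c['image'].astype(float);s=r.read_state()['ee_pos'];zc=s[2]-.0295
def ray(u,v,z):
    p=cv2.undistortPoints(np.array([[[u,v]]],float),c['mtx'],np.array(c['distortion']))[0,0]
    d=c['T'][:3,:3]@[p[0],p[1],1];o=c['T'][:3,3];return (o+d*(z-o[2])/d[2])[:2]
a=np.radians(10.5);X=np.array([np.cos(a),np.sin(a)]);Y=np.array([-X[1],X[0]])
sat=im.max(2)-im.min(2); g=im.mean(2)
def sub(p,i): # parabolic
    k=np.argmax(np.abs(p));
    if 0<k<len(p)-1:
        y0,y1,y2=np.abs(p[k-1:k+2]);k=k+.5*(y0-y2)/(y0-2*y1+y2)
    return i+k+.5
B=[];C=[]
for u in list(range(258,290))+list(range(350,380)):
    B.append(ray(u,sub(np.diff(sat[138:152,u]),138),.0495)@Y)
for u in list(range(240,290))+list(range(350,400)):
    C.append(ray(u,sub(np.diff(g[157:170,u]),157),zc+.023)@Y)
B=np.array(B);C=np.array(C);print('cart edge y',np.median(B),B.std(),'-> centre',np.median(B)-.054,'cover edge',np.median(C),C.std(),'-> centre',np.median(C)-.051)
L=[];Rr=[];CL=[];CR=[]
for v in range(149,158):
    L.append(ray(sub(np.diff(sat[v,242:262]),242),v,.0495)@X);Rr.append(ray(sub(np.diff(sat[v,378:394]),378),v,.0495)@X)
for v in range(170,215):
    CL.append(ray(sub(np.diff(sat[v,220:245]),220),v,zc+.023)@X);CR.append(ray(sub(np.diff(sat[v,395:420]),395),v,zc+.023)@X)
f=np.median
print('cart x',f(L),f(Rr),'mid',(f(L)+f(Rr))/2,'w',f(Rr)-f(L));print('cover x',f(CL),f(CR),'mid',(f(CL)+f(CR))/2,'w',f(CR)-f(CL))
```

```text
cart edge y 0.010601389978500929 0.00016490647504810186 -> centre -0.04339861002149907 cover edge 0.006683595546666338 0.001001290322096701 -> centre -0.04431640445333366
cart x 0.4741801970977805 0.5747431024014086 mid 0.5244616497495945 w 0.1005629053036281
cover x 0.47647735191333207 0.5743518731776084 mid 0.5254146125454702 w 0.09787452126427632
```

```bash
python3 -m pendant '[{"dp":[0.006,-0.006,0.05],"rotation":[0,0,0],"jaw":0},{"dp":[0.006,-0.006,0.12],"rotation":[0,0,0],"jaw":0},{"dp":[0.006,-0.006,0.18],"rotation":[0,0,0],"jaw":0},{"dp":[0.006,-0.006,0.21],"rotation":[0,0,0],"jaw":0},{"dp":[0.006,-0.006,0.22],"rotation":[0,0,0],"jaw":0},{"dp":[0.006,-0.006,0.22],"rotation":[0,0,0],"jaw":0}]'; python3 -m pendant '[{"dp":[0,0,0.01],"rotation":[0,0,0],"jaw":0},{"dp":[0,0,0.014],"rotation":[0,0,0],"jaw":0},{"dp":[0,0,0.014],"rotation":[0,0,0],"jaw":0}]'
```

```text
time: 23.68
ee_pos: [0.5217, 0.057, 0.0819]
eef_rot: [0.639, 0.77, 0.0, 0.0]
ft_force: [0.4, 0.2, -1.2]
width: 0.0179
grip_force: 58.0
time: 24.05
ee_pos: [0.5217, 0.0571, 0.0798]
eef_rot: [0.639, 0.77, 0.0, -0.0]
ft_force: [0.5, -0.6, -1.1]
width: 0.0177
grip_force: 58.0
```

```bash
python3 -m pendant '[{"dp":[0,0,0.01],"rotation":[0,0,0],"jaw":0},{"dp":[0,0,0.02],"rotation":[0,0,0],"jaw":0},{"dp":[0,0,0.02],"rotation":[0,0,0],"jaw":0}]'; python3 -m pendant '[{"dp":[0,0,0.01],"rotation":[0,0,0],"jaw":0},{"dp":[0,0,0.02],"rotation":[0,0,0],"jaw":0},{"dp":[0,0,0.02],"rotation":[0,0,0],"jaw":0}]'
```

```text
time: 24.42
ee_pos: [0.5224, 0.0572, 0.0775]
eef_rot: [0.639, 0.77, 0.001, 0.0]
ft_force: [-0.0, -0.7, 6.0]
width: 0.0173
grip_force: 58.0
time: 24.8
ee_pos: [0.5228, 0.0573, 0.0752]
eef_rot: [0.639, 0.769, 0.001, 0.001]
ft_force: [-2.6, -0.1, 12.4]
width: 0.0176
grip_force: 58.0
```

```bash
python3 -m pendant '[{"dp":[0,0,0.01],"rotation":[0,0,0],"jaw":0},{"dp":[0,0,0.02],"rotation":[0,0,0],"jaw":0},{"dp":[0,0,0.02],"rotation":[0,0,0],"jaw":0}]'
```

```text
time: 25.18
ee_pos: [0.5228, 0.0572, 0.0718]
eef_rot: [0.639, 0.769, 0.001, 0.001]
ft_force: [-0.1, -0.3, 7.7]
width: 0.0174
grip_force: 58.0
```

```bash
python3 -m pendant '[{"dp":[0,0,0.01],"rotation":[0,0,0],"jaw":0},{"dp":[0,0,0.025],"rotation":[0,0,0],"jaw":0},{"dp":[0,0,0.025],"rotation":[0,0,0],"jaw":0}]'; python3 -m pendant '[{"dp":[0,0,0.01],"rotation":[0,0,0],"jaw":0},{"dp":[0,0,0.02],"rotation":[0,0,0],"jaw":0},{"dp":[0,0,0.02],"rotation":[0,0,0],"jaw":0}]'
```

```text
time: 25.55
ee_pos: [0.5213, 0.057, 0.0666]
eef_rot: [0.639, 0.77, -0.0, -0.0]
ft_force: [-0.1, -1.2, -0.7]
width: 0.0175
grip_force: 58.0
time: 25.92
ee_pos: [0.5215, 0.0571, 0.0654]
eef_rot: [0.639, 0.769, 0.0, -0.001]
ft_force: [-9.6, -0.8, 22.6]
width: 0.0176
grip_force: 58.0
```

```bash
python3 -m pendant '[{"dp":[0,0,0],"rotation":[0,0,0],"jaw":0},{"dp":[0,0,-0.012],"rotation":[0,0,0],"jaw":0},{"dp":[0,0,-0.012],"rotation":[0,0,0],"jaw":0.5},{"dp":[0,0,-0.012],"rotation":[0,0,0],"jaw":1},{"dp":[0,0,-0.012],"rotation":[0,0,0],"jaw":1},{"dp":[0,0,-0.012],"rotation":[0,0,0],"jaw":1},{"dp":[0,0,-0.012],"rotation":[0,0,0],"jaw":1}]' && python3 -m pendant '[{"dp":[0,0,-0.1],"rotation":[0,0,0],"jaw":1},{"dp":[0,0,-0.3],"rotation":[0,0,0],"jaw":1},{"dp":[0,0,-0.7],"rotation":[0,0,0],"jaw":1},{"dp":[-0.2,0,-1],"rotation":[0,0,0],"jaw":1},{"dp":[-0.5,-0.2,-1],"rotation":[0,0,0],"jaw":1},{"dp":[-0.5,-0.2,-1],"rotation":[0,0,0],"jaw":1},{"dp":[-0.5,-0.2,-1],"rotation":[0,0,0],"jaw":1}]'
python3 - <<'E'
from h import *
plan(.5,0,.2,10)
c=camera('wrist');q=cloud(c)[:235].reshape(-1,3)
q=q[np.isfinite(q).all(1)];a=np.radians(10.5);X=np.array([np.cos(a),np.sin(a)]);Y=np.array([-X[1],X[0]])
e=q[:,:2]-[.524,.052];x=e@X;y=e@Y
m=(abs(x)<.045)&(abs(x)>.015)&(abs(y)<.047)&(q[:,2]>.04)
A=np.c_[x[m],y[m],np.ones(m.sum())];print('plate top z, slopes',np.linalg.lstsq(A,q[m,2],rcond=None)[0],m.sum())
m=(abs(x)<.006)&(abs(y)<.028);print('rib',np.median(q[m,2]))
w=c['image']; c=camera('scene');b=c['image'][120:310,230:420];P=cloud(c)
for n,(cx,cy) in dict(tamper=(.4865,-.24),vl=(.408,.171),vr=(.4255,-.188)).items():
    k=(abs(P[...,0]-cx)<.03)&(abs(P[...,1]-cy)<.03);print(n,np.nanmax(P[k][:,2]))
save('c8.png',np.hstack([cv2.resize(w[20:240,200:420],(400,400),interpolation=2),cv2.resize(b,(400,400),interpolation=2)]))
E
```

```text
time: 26.8
ee_pos: [0.5217, 0.0571, 0.0658]
eef_rot: [0.639, 0.77, 0.0, -0.0]
ft_force: [0.0, -0.3, -0.0]
width: 0.0595
grip_force: 0.0
time: 27.68
ee_pos: [0.5061, -0.0217, 0.2164]
eef_rot: [0.639, 0.77, 0.001, -0.0]
ft_force: [-0.4, 1.2, -0.5]
width: 0.0872
grip_force: 0.0
t 27.675 p [ 0.5061 -0.0217  0.2164] yawY 10.63 F [-0.4  1.2 -0.5] w 0.0872 q7 0.18
dp [ 0.1498 -0.0132  0.1094] rot [ 0.0001 -0.0001  0.0017] deg 0.6
plate top z, slopes [ 0.43525393 -0.60837633  0.07423556] 6310
rib 0.08555708715076282
tamper 0.12419084251941825
vl 0.06039567080244679
vr 0.060609423854365185
```

View pics/c8.png

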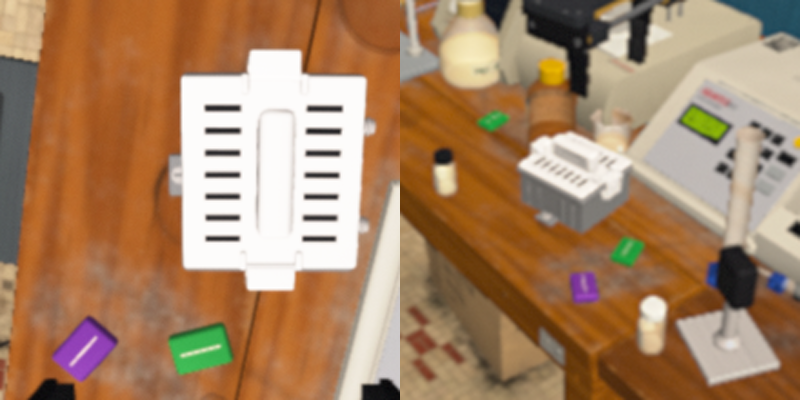

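Run:
```python
from h import *
c=camera('wrist');q=cloud(c)[:235].reshape(-1,3)
q=q[np.isfinite(q).all(1)];a=np.radians(10.5);X=np.array([np.cos(a),np.sin(a)]);Y=np.array([-X[1],X[0]])
e=q[:,:2]-[.524,.052];x=e@X;y=e@Y
m=(abs(x)<.045)&(abs(x)>.015)&(abs(y)<.047)&(q[:,2]>.05)&(q[:,2]<.068)
A=np.c_[x[m],y[m],np.ones(m.sum())];print('plate top',np.linalg.lstsq(A,q[m,2],rcond=None)[0].round(4))
for s in(1,-1):
    m=(abs(x)<.01)&(q[:,2]>.045)&(q[:,2]<.075)&(s*y>.03)&(s*y<.08);print('clip end',s,np.percentile(s*y[m],[98,99.5]).round(4))
r.close_job()
```

```text
plate top [-0.0005  0.0014  0.0597]
clip end 1 [0.0633 0.0635]
clip end -1 [0.0604 0.0605]
the job is handed in; nothing more can be done
```

The job is handed in: all six tablets read flat, the tamper stands upright on its starting spot, and the cover is fully home and level. Its clips are not visibly spread and the pressing force fell away as it went down, so they look snapped under the rim; the bottle, cylinder and vials still stand.

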